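# Put the microscope objectives away by colour

## Task

Put away the four microscope objectives: stand each one upright, flat on the floor of the storage dish whose rim has the same colour as its collar. They are delicate optics, so set them down and never drop them. Leave the two black eyepieces standing where they are.

Things in the scene. Friction and masses are not known exactly. Their poses are not given: they have to be found in the camera images.
- objective_red_center (a point): Microscope objective with a red collar: loose, about 0.15 kg, upright. Round steel barrel 34 mm in diameter from the foot to 30 mm, red collar as wide from 30 to 46 mm, narrow steel nose (16 to 12 mm in diameter) up to 60 mm. Point: on its axis, 30 mm above its foot; z up to the nose. Yaw means nothing. Centres of all things start 75 mm or more apart, 105 mm or more along y within a row: room for fingers closing along y.
- seat_red_floor (a point): Storage dish for the red objective: round, fixed to the table, outer diameter 70 mm, red rim 8 mm wide with its top 8 mm above the table; round flat black floor 54 mm in diameter, 4 mm above the table. Point: centre of that floor, where the objective's foot is to stand; z up.
- objective_yellow_center (a point): Microscope objective with a yellow collar: loose, about 0.15 kg, upright. Round steel barrel 34 mm in diameter from the foot to 30 mm, yellow collar as wide from 30 to 46 mm, narrow steel nose (16 to 12 mm in diameter) up to 60 mm. Point: on its axis, 30 mm above its foot; z up to the nose. Yaw means nothing. Centres of all things start 75 mm or more apart, 105 mm or more along y within a row: room for fingers closing along y.
- seat_yellow_floor (a point): Storage dish for the yellow objective: round, fixed to the table, outer diameter 70 mm, yellow rim 8 mm wide with its top 8 mm above the table; round flat black floor 54 mm in diameter, 4 mm above the table. Point: centre of that floor, where the objective's foot is to stand; z up.
- objective_green_center (a point): Microscope objective with a green collar: loose, about 0.15 kg, upright. Round steel barrel 34 mm in diameter from the foot to 30 mm, green collar as wide from 30 to 46 mm, narrow steel nose (16 to 12 mm in diameter) up to 60 mm. Point: on its axis, 30 mm above its foot; z up to the nose. Yaw means nothing. Centres of all things start 75 mm or more apart, 105 mm or more along y within a row: room for fingers closing along y.
- seat_green_floor (a point): Storage dish for the green objective: round, fixed to the table, outer diameter 70 mm, green rim 8 mm wide with its top 8 mm above the table; round flat black floor 54 mm in diameter, 4 mm above the table. Point: centre of that floor, where the objective's foot is to stand; z up.
- objective_blue_center (a point): Microscope objective with a blue collar: loose, about 0.15 kg, upright. Round steel barrel 34 mm in diameter from the foot to 30 mm, blue collar as wide from 30 to 46 mm, narrow steel nose (16 to 12 mm in diameter) up to 60 mm. Point: on its axis, 30 mm above its foot; z up to the nose. Yaw means nothing. Centres of all things start 75 mm or more apart, 105 mm or more along y within a row: room for fingers closing along y.
- seat_blue_floor (a point): Storage dish for the blue objective: round, fixed to the table, outer diameter 70 mm, blue rim 8 mm wide with its top 8 mm above the table; round flat black floor 54 mm in diameter, 4 mm above the table. Point: centre of that floor, where the objective's foot is to stand; z up.
- eyepiece_1_center (a point): One of two like eyepieces: black, loose, 0.12 kg, upright, 48 mm tall, no coloured collar; grey tube 30 mm in diameter to 22 mm, black head 38 mm in diameter above. Not an objective. Point: on its axis 24 mm above its foot; z up. Also about, unlisted: an amber bottle, a metal post, a white cap, at most 36 mm wide, 60 mm tall.
- eyepiece_2_center (a point): The other of two like eyepieces: black, loose, 0.12 kg, upright, 48 mm tall, no coloured collar; grey tube 30 mm in diameter to 22 mm, black head 38 mm in diameter above. Not an objective. Point: on its axis 24 mm above its foot; z up. Also about, unlisted: an amber bottle, a metal post, a white cap, at most 36 mm wide, 60 mm tall.
Not all that is in view belongs to the job. What is shaped like the part that bears seat_red_floor but orange, pink or turquoise is not meant.

How it is judged:
At the end, for the whole second after the job is handed in: Each objective stands upright (within 0.06 rad) and at rest on the floor of the dish of its own colour, its axis within 12 mm of the dish's centre and its centre 30 mm (within 3 mm) above that floor; both eyepieces stand upright (within 0.1 rad) within 20 mm of where they began (horizontal distance between objective_red_center and seat_red_floor below 0.012 m and z of objective_red_center in the frame of seat_red_floor between 0.027 and 0.033 m and angle between each of objective_red_center, objective_yellow_center, objective_green_center, objective_blue_center's own z axis and vertical below 0.06 rad and linear speed of each of objective_red, objective_yellow, objective_green, objective_blue below 0.02 m/s and horizontal distance between objective_yellow_center and seat_yellow_floor below 0.012 m and z of objective_yellow_center in the frame of seat_yellow_floor between 0.027 and 0.033 m and horizontal distance between objective_green_center and seat_green_floor below 0.012 m and z of objective_green_center in the frame of seat_green_floor between 0.027 and 0.033 m and horizontal distance between objective_blue_center and seat_blue_floor below 0.012 m and z of objective_blue_center in the frame of seat_blue_floor between 0.027 and 0.033 m and distance of each of eyepiece_1_center, eyepiece_2_center from where it was at the start of the episode below 0.02 m and angle between each of eyepiece_1_center, eyepiece_2_center's own z axis and vertical below 0.1 rad); the robot touches nothing.
It fails at once if an objective is dropped (falls free by more than about 10 mm) ((contact force between objective_red and anything else below 0.01 N and linear speed of objective_red above 0.45 m/s) or (contact force between objective_yellow and anything else below 0.01 N and linear speed of objective_yellow above 0.45 m/s) or (contact force between objective_green and anything else below 0.01 N and linear speed of objective_green above 0.45 m/s) or (contact force between objective_blue and anything else below 0.01 N and linear speed of objective_blue above 0.45 m/s)).
It fails at once if an eyepiece is moved by more than 30 mm or tipped (distance of eyepiece_1_center from where it was at the start of the episode above 0.03 m or angle between eyepiece_1_center's own z axis and vertical above 0.5 rad).
It fails at once if an eyepiece is moved by more than 30 mm or tipped (distance of eyepiece_2_center from where it was at the start of the episode above 0.03 m or angle between eyepiece_2_center's own z axis and vertical above 0.5 rad).
It also fails if it takes over 96 s, if anything falls off the work surface, if the arm or the gripper's body presses on something with over 40 N, if the wrist force passes 120 N, or if a joint passes its speed limit or range.

## Robot

A 6-joint arm with a two-finger parallel gripper is mounted at the origin on the work surface. World frame = base frame: x ahead of the robot, y to its left, z up, the work surface at z = 0. Lengths are in m, angles in rad, forces in N, time in s.
With the tool pointing down it reaches from about 0.375 to 0.975 m from the base axis. Payload 3.8 kg.
Tool frame: the origin (TCP) lies midway between the tips of the shut fingers; the grasp point (between the pads) lies 19 mm behind it; z points along the fingers, y is the line along which they close (so a half turn about z gives the same grasp; the last joint's range is limited). The gripper opens to 88 mm and grips with 3 to 60 N. Pads are 18 mm wide; open, the fingers measure 123 mm over their backs; the gripper's body (75 mm by 187 mm) begins 45 mm behind the grasp point.
Start: joints at [1.101, 0.264, 1.604, -0, 1.274, -0.037], TCP at [0.283, 0.613, 0.239] pointing down, gripper open.
Joint ranges: [-2.63, 2.63], [-0.94, 2.18], [0.31, 2.57], [-1.31, 4.45], [0, 2.66], [-2.55, 2.55]. Speed limits (rad/s): [2.57, 2.57, 3.14, 3.14, 3.14, 3.14].

## Interface

Orientations are given as a rotation vector (axis times angle).
In Python, from cell import manip, inverse_kinematics, cams, order gives the robot as it stands. Calls block until the motion is done:
- manip.move_pose(position, orientation): joint-space move of the TCP to a pose.
- manip.move_linear(position, rate=0.15, rot=None): straight line of the TCP; rot=None keeps the orientation; rate is the mean speed in m/s.
- manip.set_joints(angles): joint-space move.
- manip.set_gripper(opening, force=None): finger opening in m; force is the grip in N (None keeps the last); returns when the fingers have stopped.
- manip.dwell(seconds).
- inverse_kinematics(position, orientation): joint angles nearest the present ones, or None.
- manip.state(): the state.
- cams.capture(name): name is "scene" or "top" or "wrist"; returns a dict with "image" (420x560x3 uint8, blue, green, red), "z_map" (420x560 float32, m along the optical axis (not along the pixel's ray), 0 where there is no reading), "intrinsics" (3x3 intrinsics, pixels), "k1" (the pictures are not rectified: a ray, as slopes to the right and down, at radius r is drawn at 1 + k1 r^2 times it, then the intrinsics apply), "position" and "orientation" of the camera in the world; the wrist camera has in their place "T_tool_cam" (4x4, takes a point from camera to tool coordinates, whose origin is the TCP and whose axes are the flange's). Camera axes: x right, y down, z forward; pixel columns grow to the right and rows downward; lengths in m; the calibration is good to about 2 mm. A picture is of the moment at which its call begins: read the wrist's pose just before it.
A pose or a line that the arm cannot do raises manip.IKError and nothing moves.
- order.close_job(): hands the job in; it is judged then, once.
The state is a dict: "clock": time; "joint_pos": joint angles; "joint_velocities": joint speeds; "tau": joint torques, N m; "tool_pos": TCP position; "tcp_rot": TCP orientation; "contact_force": force on the tool from outside, world axes, zero at the start; "moment": the same for the moment, N m; "gripper_width": finger opening in m; "grasp_force": force on a finger pad.
Only numpy, scipy, OpenCV 4.12 (cv2) and the standard library are available. Lean on these libraries where they do the work, as an engineer would, in place of code of your own. Each camera call takes 0.05 s, during which the arm holds its last target. There are 200 camera calls.

## Working session

There is one attempt and no reset: what is moved stays moved. The work goes in short steps, each a Python script; the robot and the scene stay as the last script left them, time stands still between calls to the robot, and variables do not carry over. Pictures are saved under pics/ and viewed, at most 14 in all, crops included, and the job is handed in when it is done.

```bash
mkdir -p pics; ls; python3 - <<'E'
from cell import manip,cams
import cv2,numpy as np
print(manip.state())
for n in("scene","top"):
    c=cams.capture(n); cv2.imwrite(f"pics/{n}0.png",c["image"]); np.save(f"{n}0.npy",c,allow_pickle=True)
    print(n,c["intrinsics"],c["k1"],c["position"],c["orientation"])
c=cams.capture("wrist");print(c["T_tool_cam"],c["intrinsics"],c["k1"])
E
```

```text
pics
{'clock': 0.0, 'joint_pos': array([ 1.10104976e+00,  2.64745331e-01,  1.60532404e+00,  8.08293380e-06,
        1.27371188e+00, -3.69115232e-02]), 'joint_velocities': array([ 0.00117457, -0.00147501,  0.00111432,  0.00162348, -0.00017864,
        0.00022451]), 'tau': array([-7.63062708e-04, -5.02099121e+01, -3.56876099e+01,  7.25873304e-02,
        2.93044362e-02, -1.95841053e-04]), 'tool_pos': array([0.28281865, 0.61213059, 0.23742026]), 'tcp_rot': array([-0.67448465, -3.06776313,  0.00332448]), 'contact_force': array([0.31696357, 0.3162772 , 0.22849397]), 'moment': array([ 0.04265732,  0.02040506, -0.00110908]), 'grasp_force': 0.0, 'gripper_width': 0.08844995122865833}
scene [[521.22669642   0.         273.85602911]
 [  0.         521.22669642 212.36404485]
 [  0.           0.           1.        ]] -0.20142094198947286 [0.87591979 0.60549094 0.77973064] [-0.7269794  -2.61047478  1.07268496]
top [[380.95347662   0.         281.23802592]
 [  0.         380.95347662 207.937983  ]
 [  0.           0.           1.        ]] -0.013280477872422458 [ 0.28905964 -0.03035869  0.88781958] [-2.10652484  2.06329309 -0.25284778]
[[ 5.16947604e-04 -9.65817558e-01 -2.59222256e-01  6.66212214e-02]
 [ 9.99999591e-01  6.91681036e-04 -5.82860045e-04 -3.30515053e-04]
 [ 7.42235583e-04 -2.59221849e-01  9.65817520e-01 -1.45993383e-01]
 [ 0.00000000e+00  0.00000000e+00  0.00000000e+00  1.00000000e+00]] [[318.31623184   0.         281.46707017]
 [  0.         318.31623184 217.51395192]
 [  0.           0.           1.        ]] -0.07438501349187258
```

View pics/scene0.png

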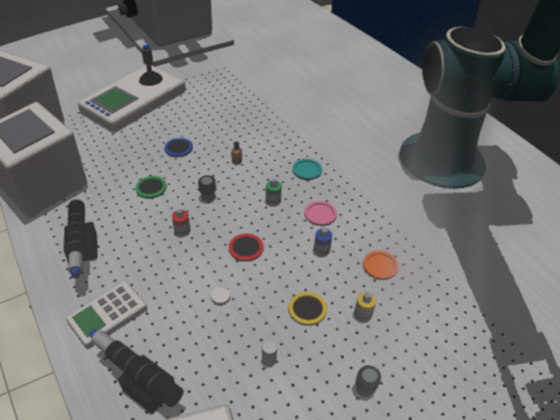

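View pics/top0.png

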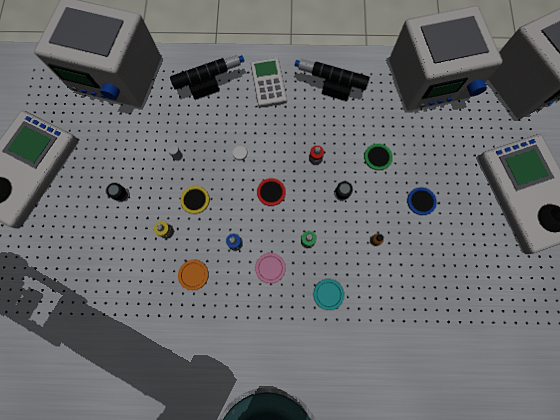

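Top view (col,row):
- Objectives: red (317,153), green (309,239), blue (234,241), yellow (163,229).
- Dishes with black floor: red (271,192), green (378,156), blue (422,201), yellow (195,199).
- Same shape but with a filled floor, not meant: orange (193,275), pink (270,268), turquoise (329,294).
- Eyepieces: (344,190) and (117,191).

Scene view:
- Objectives: red (180,220), green (274,191), blue (323,239), yellow (366,305).
- Dishes: red (246,247), green (151,186), blue (179,147), yellow (308,308).

The true dishes match by rim hue and black floor. I'll confirm with a crop and triangulate.

```bash
cat > h.py <<'E'
import numpy as np,cv2
from scipy.spatial.transform import Rotation as R
def ray(c,uv,pose=None):
    K=c["intrinsics"];d=np.array([c["k1"],0,0,0,0.])
    n=cv2.undistortPointsIter(np.float64([[uv]]),K,d,None,None,(3,50,1e-10))[0,0]
    if pose is None: o,M=np.array(c["position"]),R.from_rotvec(c["orientation"]).as_matrix()
    else:
        T=pose@c["T_tool_cam"];o,M=T[:3,3],T[:3,:3]
    v=M@[n[0],n[1],1];return o,v/np.linalg.norm(v)
def plane(c,uv,z,pose=None):
    o,v=ray(c,uv,pose);return o+v*(z-o[2])/v[2]
def tri(rays):
    A=sum(np.eye(3)-np.outer(v,v) for o,v in rays);b=sum((np.eye(3)-np.outer(v,v))@o for o,v in rays)
    p=np.linalg.solve(A,b);return p,max(np.linalg.norm((np.eye(3)-np.outer(v,v))@(p-o)) for o,v in rays)
def tpose(s):
    T=np.eye(4);T[:3,:3]=R.from_rotvec(s["tcp_rot"]).as_matrix();T[:3,3]=s["tool_pos"];return T
def blobs(img,smin=100,vmin=60,amin=20):
    """coloured components: (centre of fitted ellipse/hull, mean hue, area)"""
    h=cv2.cvtColor(img,cv2.COLOR_BGR2HSV)
    m=((h[...,1]>smin)&(h[...,2]>vmin)).astype(np.uint8)
    n,l,st,ce=cv2.connectedComponentsWithStats(m);out=[]
    for i in range(1,n):
        if st[i,4]<amin: continue
        cs,_=cv2.findContours((l==i).astype(np.uint8),cv2.RETR_EXTERNAL,cv2.CHAIN_APPROX_NONE)
        k=max(cs,key=len)
        if len(k)<8: continue
        a=h[...,0][l==i]*np.pi/90;hue=np.angle(np.exp(1j*a).mean())*90/np.pi%180
        e=cv2.fitEllipse(cv2.convexHull(k)) if len(cv2.convexHull(k))>4 else (ce[i],(0,0),0)
        out.append((np.array(e[0]),hue,st[i,4],np.array(ce[i]),e[1]))
    return out
E
python3 - <<'E'
from h import *
C={n:np.load(n+"0.npy",allow_pickle=True).item() for n in("scene","top")}
S={"obj_red":((180,218),(317,153)),"obj_green":((274,188),(309,239)),"obj_blue":((323,237),(234,241)),"obj_yellow":((366,303),(163,229)),
"seat_red":((246,247),(271,192)),"seat_green":((151,186),(378,156)),"seat_blue":((179,147),(422,201)),"seat_yellow":((308,308),(195,199))}
B={n:blobs(C[n]["image"]) for n in C}
tiles=[]
for k,(a,b) in S.items():
    rs=[];info=[];row=[]
    for n,p in(("scene",a),("top",b)):
        x=min(B[n],key=lambda x:np.linalg.norm(x[0]-p)); q=x[0] if "seat" in k else x[3]
        rs.append(ray(C[n],q));info+=[q.round(1),round(x[1]),x[2]]
        u,v=map(int,p);row.append(cv2.resize(C[n]["image"][v-22:v+23,u-22:u+23],(145,145),interpolation=2))
    tiles.append(np.vstack(row))
    p,e=tri(rs);z=.042 if "obj" in k else .008
    print(k,p.round(4),"err",round(e,4),"top@z",plane(C["top"],info[3],z).round(4)[:2],*info)
for k,a in(("eye1",(344,186)),("eye2",(115,187))): print(k,plane(C["top"],a,.048).round(3))
for k,a in(("bottle",(376,240)),("post",(175,152)),("cap",(240,152))): print(k,plane(C["top"],a,.03).round(3))
cv2.imwrite("pics/crop.png",np.vstack([np.hstack(tiles[:4]),np.hstack(tiles[4:])]))
E
```

```text
obj_red [ 0.6433 -0.1022  0.0398] err 0.0005 top@z [ 0.6428 -0.1024] [179.9 216.7] 0 106 [316.7 152.3] 1 106
obj_green [ 0.4357 -0.083   0.0397] err 0.0004 top@z [ 0.4357 -0.083 ] [273.5 186.8] 67 64 [308.2 238.2] 68 128
obj_blue [0.4267 0.0859 0.0395] err 0.0002 top@z [0.4265 0.0854] [323.2 236. ] 113 96 [233.1 240.7] 110 129
obj_yellow [0.4518 0.2511 0.04  ] err 0.0002 top@z [0.4512 0.2506] [365.8 301.4] 23 150 [161.  228.4] 25 125
seat_red [0.5543 0.0059 0.0045] err 0.0005 top@z [0.5536 0.0054] [245.6 246.5] 0 331 [270.8 191.5] 1 272
seat_green [ 0.6502 -0.2571  0.0045] err 0.0007 top@z [ 0.6495 -0.2565] [150.4 186.2] 66 172 [378.  156.3] 68 222
seat_blue [ 0.5382 -0.3575  0.0038] err 0.001 top@z [ 0.5378 -0.3567] [178.1 146.8] 112 167 [421.8 200.7] 110 252
seat_yellow [0.5312 0.1897 0.0044] err 0.0002 top@z [0.5305 0.1887] [307.2 307.9] 23 438 [194.3 199.3] 25 274
eye1 [ 0.558 -0.165  0.048]
eye2 [0.545 0.366 0.048]
bottle [ 0.437 -0.238  0.03 ]
post [0.642 0.239 0.03 ]
cap [0.645 0.082 0.03 ]
```

View pics/crop.png

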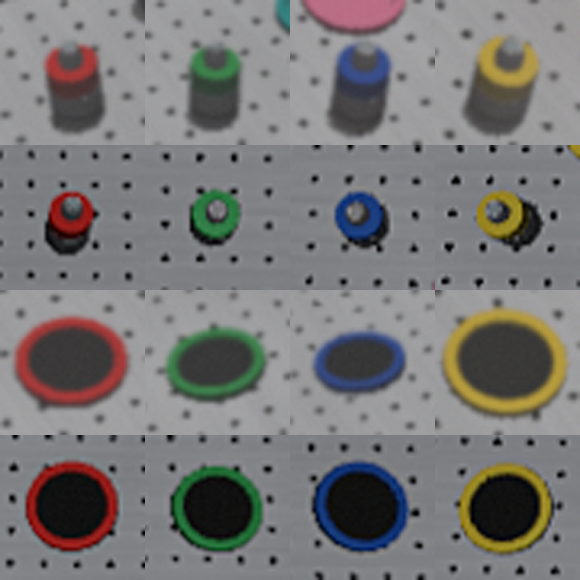

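The crops confirm all four colour pairs: steel noses inside coloured collars, and black-floored dishes with rims of the same colour. Triangulated heights fit the text (collar about 40 mm, rims about 4 mm, calibration bias within about 3 mm). Next is a short wrist-camera tour to refine the positions in the robot's own frame.

```bash
python3 - <<'E'
from h import *
from cell import manip,cams,inverse_kinematics as ik
Rr=[0,np.pi,0]
for r in([0,np.pi,0],[np.pi,0,0]):
    for p in((.645,-.257),(.538,-.357),(.452,.251),(.436,-.083)):
        for z in(.011,.2):
            j=ik([*p,z],r);print(r[0],p,z,None if j is None else np.round(j,2))
P={"obj_red":(.643,-.102,.04),"obj_green":(.4357,-.083,.04),"obj_blue":(.4266,.0857,.04),"obj_yellow":(.4515,.251,.04),
"seat_red":(.554,.0057,.008),"seat_green":(.65,-.257,.008),"seat_blue":(.538,-.357,.008),"seat_yellow":(.531,.189,.008)}
H={"r":0,"g":67,"b":111,"y":24}
obs={k:[] for k in P}
for i,p in enumerate([(.5,.24),(.5,.06),(.52,-.1),(.56,-.28)]):
    manip.move_pose([*p,.22],Rr);manip.dwell(.2)
    s=manip.state();c=cams.capture("wrist");T=tpose(s)
    np.save(f"w{i}.npy",dict(c=c,T=T),allow_pickle=True);cv2.imwrite(f"pics/w{i}.png",c["image"])
    for b in blobs(c["image"]):
        for k,q in P.items():
            z=q[2];uv=b[0] if "seat" in k else b[3]
            w=plane(c,uv,z,T)
            dh=abs((b[1]-H[k.split("_")[1][0]]+90)%180-90)
            if np.linalg.norm(w[:2]-q[:2])<.025 and dh<12 and b[2]>150 and min(uv[0],559-uv[0],uv[1],419-uv[1])>40: obs[k].append((i,ray(c,uv,T),w,b))
for k,o in obs.items():
    if len(o)>1: p,e=tri([x[1] for x in o]);print(k,p.round(4),"err",round(e,4),end=" ")
    else: print(k,end=" ")
    print([(x[0],*x[2][:2].round(4),x[3][2]) for x in o])
print(manip.state()["clock"])
E
```

```text
0 (0.645, -0.257) 0.011 [-0.42  0.51  1.73  0.    0.91 -1.99]
0 (0.645, -0.257) 0.2 [-0.42  0.32  1.6   0.    1.22 -1.99]
0 (0.538, -0.357) 0.011 [-0.62  0.43  1.84  0.    0.87 -2.2 ]
0 (0.538, -0.357) 0.2 [-0.62  0.23  1.71  0.    1.19 -2.2 ]
0 (0.452, 0.251) 0.011 [ 0.46  0.23  2.12 -0.    0.79 -1.11]
0 (0.452, 0.251) 0.2 [ 0.46 -0.01  1.98 -0.    1.17 -1.11]
0 (0.436, -0.083) 0.011 [-0.24  0.1   2.28 -0.    0.76 -1.82]
0 (0.436, -0.083) 0.2 [-0.24 -0.16  2.12  0.    1.18 -1.82]
3.141592653589793 (0.645, -0.257) 0.011 [-0.42  0.51  1.73 -0.    0.91  1.16]
3.141592653589793 (0.645, -0.257) 0.2 [-0.42  0.32  1.6  -0.    1.22  1.16]
3.141592653589793 (0.538, -0.357) 0.011 [-0.62  0.43  1.84 -0.    0.87  0.95]
3.141592653589793 (0.538, -0.357) 0.2 [-0.62  0.23  1.71 -0.    1.19  0.95]
3.141592653589793 (0.452, 0.251) 0.011 [ 0.46  0.23  2.12 -0.    0.79  2.03]
3.141592653589793 (0.452, 0.251) 0.2 [ 0.46 -0.01  1.98 -0.    1.17  2.03]
3.141592653589793 (0.436, -0.083) 0.011 [-0.24  0.1   2.28 -0.    0.76  1.33]
3.141592653589793 (0.436, -0.083) 0.2 [-0.24 -0.16  2.12 -0.    1.18  1.33]

[... 855 characters left out ...]
 np.float64(0.0066), np.int32(1174)), (1, np.float64(0.5519), np.float64(0.0052), np.int32(1134)), (2, np.float64(0.552), np.float64(0.0037), np.int32(1188)), (3, np.float64(0.5522), np.float64(0.0017), np.int32(1255))]
seat_green [(3, np.float64(0.6471), np.float64(-0.2583), np.int32(979))]
seat_blue [ 0.5367 -0.3578  0.005 ] err 0.0001 [(2, np.float64(0.5361), np.float64(-0.3557), np.int32(1160)), (3, np.float64(0.5362), np.float64(-0.3572), np.int32(1268))]
seat_yellow [0.5302 0.1884 0.0043] err 0.0001 [(0, np.float64(0.5293), np.float64(0.1889), np.int32(1151)), (1, np.float64(0.5292), np.float64(0.187), np.int32(1251)), (2, np.float64(0.5292), np.float64(0.1854), np.int32(1223))]
4.9417
```

View pics/w1.png

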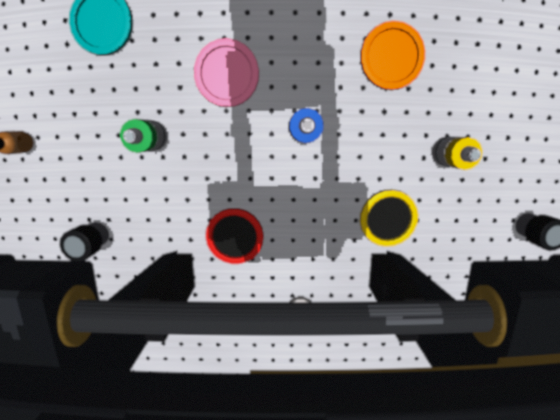

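Overhead wrist view: blue objective at (306,125), green (138,135), yellow (464,153), red dish (235,235), yellow dish (389,217). The wrist triangulation agrees with the fixed cameras to 1–2 mm in xy, apart from the red objective (3 to 4 mm in x), which the gripper partly hid, so I keep the fixed-camera value there. Starting with red.

```bash
cat > pp.py <<'E'
from h import *
from cell import manip,cams
Rr=[0,np.pi,0]
def pick_place(o,s,gz=.010):
    o=np.array(o);s=np.array(s);pt=lambda p,z:[p[0],p[1],z]
    manip.set_gripper(.08);manip.move_pose(pt(o,.16),Rr)
    manip.move_linear(pt(o,.06),.2);manip.move_linear(pt(o,gz),.08)
    manip.set_gripper(.0,15);st=manip.state();print("grip",st["gripper_width"],st["grasp_force"],st["tool_pos"].round(4))
    z0=st["tool_pos"][2]
    manip.move_linear(pt(o,.115),.12);st=manip.state();w=st["gripper_width"];print("lifted",w,st["grasp_force"])
    if w<.028: raise SystemExit("no grip")
    manip.move_linear(pt(s,.115),.2);manip.dwell(.2);f0=manip.state()["contact_force"][2]
    manip.move_linear(pt(s,gz+.012),.1)
    for dz in(.007,.0055,.0048,.0042):
        manip.move_linear(pt(s,gz+dz),.02);manip.dwell(.1);st=manip.state();f=st["contact_force"][2]-f0
        print(dz,round(f,2),(st["tool_pos"][2]-z0).round(4))
        if f>2: break
    manip.set_gripper(.06);manip.dwell(.1)
    st=manip.state();print("rel",st["gripper_width"],st["tool_pos"].round(4))
    manip.move_linear(pt(s,.08),.1);manip.move_linear(pt(s,.16),.2);print("t",manip.state()["clock"])
E
python3 - <<'E'
from pp import *
pick_place((.642,-.1025),(.5535,.005))
manip.move_pose([.62,.005,.2],Rr);manip.dwell(.2)
s=manip.state();c=cams.capture("wrist");T=tpose(s);cv2.imwrite("pics/red1.png",c["image"])
for b in blobs(c["image"]):
    if b[2]>150: print(b[1].round(),b[2],b[3].round(),"z50",plane(c,b[3],.046,T).round(4),"rim",plane(c,b[0],.005,T).round(4))
E
```

```text
grip 0.03362315705839824 14.9999747145921 [ 0.642  -0.1025  0.0101]
lifted 0.03322954349908012 15.000012489035726
0.007 -0.91 0.007
0.0055 0.08 0.0054
0.0048 0.09 0.0047
0.0042 -0.34 0.0041
rel 0.06018968542580118 [0.5535 0.005  0.0142]
t 15.0333
69.0 488 [179.   8.] z50 [ 0.4449 -0.0833  0.046 ] rim [ 0.4187 -0.0952  0.005 ]
110.0 274 [371.   4.] z50 [0.4419 0.0813 0.046 ] rim [0.4204 0.0922 0.005 ]
14.0 509 [27. 21.] z50 [ 0.4464 -0.2251  0.046 ] rim [ 0.4332 -0.2544  0.005 ]
26.0 928 [540.  31.] z50 [0.455  0.2398 0.046 ] rim [0.4403 0.2763 0.005 ]
26.0 1690 [456. 115.] z50 [0.5327 0.1654 0.046 ] rim [0.5302 0.1879 0.005 ]
1.0 1645 [282. 135.] z50 [0.5526 0.0048 0.046 ] rim [0.5529 0.0045 0.005 ]
1.0 1052 [281. 137.] z50 [0.5541 0.0046 0.046 ] rim [0.5544 0.0046 0.005 ]
69.0 1229 [ 55. 223.] z50 [ 0.6364 -0.2248  0.046 ] rim [ 0.6489 -0.2579  0.005 ]
20.0 798 [125. 319.] z50 [ 0.744  -0.1653  0.046 ] rim [ 0.7693 -0.1835  0.005 ]
20.0 895 [438. 318.] z50 [0.7429 0.1747 0.046 ] rim [0.7683 0.1929 0.005 ]
20.0 903 [485. 363.] z50 [0.8054 0.2428 0.046 ] rim [0.8399 0.2605 0.005 ]
```

View pics/red1.png

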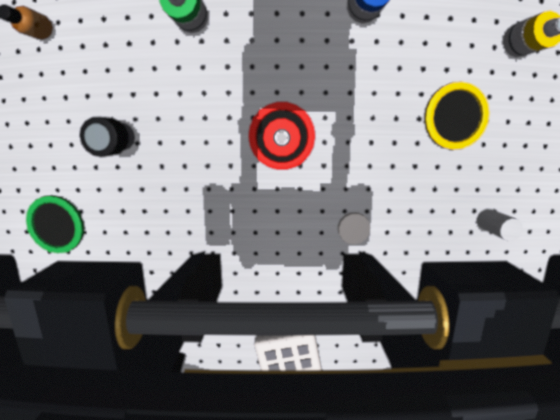

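The red objective stands centred in its dish: collar at (281,137) and rim at (282,135), so within about 2 mm. The same view refines the green dish to (0.649, -0.2575). On to the other three.

```bash
python3 - <<'E'
from pp import *
pick_place((.4355,-.084),(.649,-.2575))
pick_place((.4262,.0853),(.537,-.3577))
pick_place((.4513,.2503),(.5305,.1885))
for i,p in enumerate([(.6,.19),(.6,0.0),(.7,-.27)]):
    if i==1: continue
    manip.move_pose([*p,.2],Rr);manip.dwell(.2)
    s=manip.state();c=cams.capture("wrist");T=tpose(s);cv2.imwrite(f"pics/f{i}.png",c["image"])
    for b in blobs(c["image"]):
        if b[2]>150: print(i,b[1].round(),b[2],b[3].round(),"collar",plane(c,b[3],.05,T)[:2].round(4),"rim",plane(c,b[0],.005,T)[:2].round(4))
C={n:cams.capture(n) for n in("scene","top")}
cv2.imwrite("pics/scene1.png",C["scene"]["image"])
cv2.imwrite("pics/top1.png",C["top"]["image"])
E
```

```text
grip 0.0333648425733753 15.000001564621925 [ 0.4355 -0.084   0.01  ]
lifted 0.03335130227961232 14.999974519014359
0.007 0.27 0.007
0.0055 0.35 0.0054
0.0048 0.74 0.0048
0.0042 -0.46 0.0041
rel 0.05991403752155133 [ 0.649  -0.2575  0.0142]
t 26.6083
grip 0.03357706507194123 15.000067865476012 [0.4262 0.0853 0.01  ]
lifted 0.03355852344706717 14.9999890755862
0.007 -0.63 0.007
0.0055 0.72 0.0054
0.0048 0.03 0.0048
0.0042 0.31 0.0041
rel 0.06013585695624961 [ 0.537  -0.3577  0.0142]
t 39.1167
grip 0.03357706262060406 14.999987008050084 [0.4513 0.2503 0.0101]
lifted 0.033623102818433434 15.000030035153031
0.007 -0.38 0.007
0.0055 0.59 0.0054
0.0048 0.27 0.0047
0.0042 0.76 0.0041
rel 0.059863861234940675 [0.5305 0.1885 0.0142]
t 50.525
0 168.0 170 [91.  4.] collar [0.4184 0.0251] rim [0.3806 0.005 ]
0 26.0 1647 [280. 132.] collar [0.5303 0.1882] rim [0.5301 0.1882]
0 29.0 1061 [280. 133.] collar [0.5304 0.1881] rim [0.5302 0.1879]
0 1.0 2092 [107. 157.] collar [0.5507 0.0264] rim [0.5536 0.0013]
0 20.0 781 [125. 319.] collar [0.7217 0.0211] rim [7.496e-01 7.000e-04]
0 20.0 827 [438. 319.] collar [0.721  0.3566] rim [0.7487 0.3769]
0 20.0 860 [488. 363.] collar [0.7818 0.4276] rim [0.8198 0.4502]
2 110.0 2401 [191.  33.] collar [ 0.5489 -0.3473] rim [ 0.5357 -0.3585]
2 1.0 1503 [536.  61.] collar [ 0.5644 -0.0372] rim [0.5532 0.0038]
2 69.0 1438 [292. 147.] collar [ 0.6465 -0.2591] rim [ 0.6486 -0.258 ]
2 69.0 908 [294. 149.] collar [ 0.6485 -0.2574] rim [ 0.6509 -0.2557]
2 20.0 686 [124. 319.] collar [ 0.8279 -0.4395] rim [ 0.8553 -0.459 ]
2 20.0 856 [438. 318.] collar [ 0.8253 -0.0991] rim [ 0.8536 -0.0786]
2 20.0 791 [492. 362.] collar [ 0.8876 -0.023 ] rim [0.9257 0.008 ]
```

View pics/scene1.png

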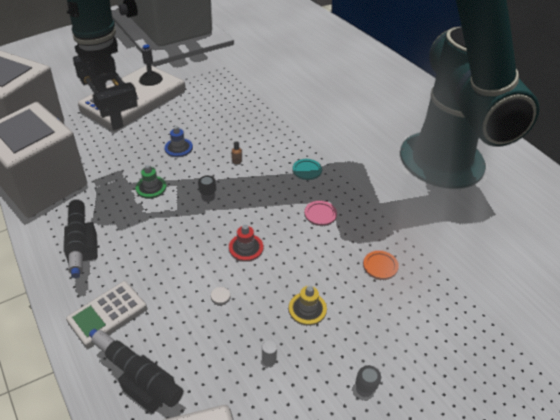

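View pics/f2.png

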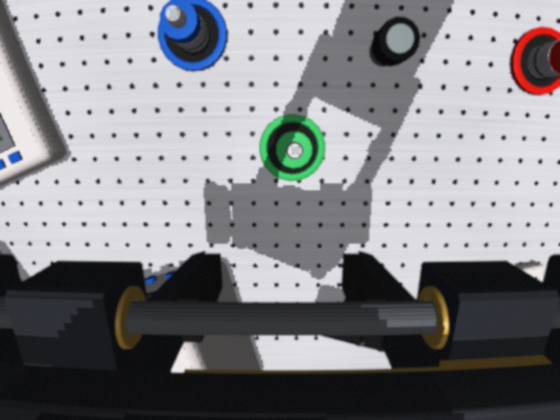

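All four stand in their dishes. In the scene view: red (246,243), green (150,182), blue (178,143), yellow (308,303). The eyepieces are still at (207,187) and (368,380). I'll check blue from above, then hand in.

```bash
python3 - <<'E'
from pp import *
from cell import order
manip.move_pose([.6,-.35,.2],Rr);manip.dwell(.2)
s=manip.state();c=cams.capture("wrist");T=tpose(s);ok=[]
for b in blobs(c["image"]):
    w=plane(c,b[3],.05,T)[:2]
    if abs(b[1]-110)<10 and b[2]>500: print(b[2],w.round(4),plane(c,b[0],.005,T)[:2].round(4)); ok.append(np.linalg.norm(w-[.537,-.3577])<.006)
print(ok,s["clock"],s["contact_force"])
if len(ok)==2 and all(ok): print(order.close_job())
E
```

```text
1522 [ 0.5357 -0.3576] [ 0.5364 -0.3581]
996 [ 0.5366 -0.3583] [ 0.5371 -0.3597]
[np.True_, np.True_] 54.0333 [-0.13505014  0.81878395 -0.47881817]
the job is handed in; nothing more can be done
None
```

All four objectives stand upright in the dishes of their own colour, about 3 mm or less off centre by the wrist camera; both eyepieces look unmoved, and the job was handed in at about 54 s of the 96 s allowed (no verdict shown).

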